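# Lift the round bun with the tongs

## Task

Serve the round bun without touching it by hand: pick up the kitchen tongs from the worktop, close them gently on the round bun that lies on the bread board, and lift it about 12 cm clear of the board. Do not squash the crust (keep the jaws' squeeze well under 25 N), leave the long finger roll, the salt shaker and the jam jar where they are, and finish while still holding the bun up, still, in the jaws of the tongs.

Things in the scene. Friction and masses are not known exactly. Their poses are not given: they have to be found in the camera images.
- tongs: Steel spring tongs with black grip sleeves, 0.08 kg, lying on the worktop on the edges of their arms, so that they open and close level. Origin: underside of the round head that joins the arms, on the hinge axis; x from head to jaws, z up. Head 24 mm across, with a wire loop to 32 mm behind it; jaws end 208 mm ahead of the origin; highest part (sleeves) 28 mm.
- tongs_left: The tongs' arm on their +y side, jaw included; origin on the hinge axis. The arms are mirror images and always close equally about the tongs' x axis. A spring holds them fully open when left alone: 66 mm over the sleeves at the grip point, 92 mm clear between the jaws (100 mm overall). The spring pushes each sleeve out with 8 to 10 N.
- tongs_right: The tongs' arm on their -y side, jaw included; origin on the hinge axis. Each 1 mm by which the sleeves are pressed together closes the jaws by 2.1 mm: jaws meet the 50 mm bun at about 46 mm over the sleeves. Pressed to 58 or 60 mm the tongs can be carried, jaws still wide. A grip of F newtons on the sleeves gives about 0.47 x (F - 9.5) N at each jaw.
- tongs_grip (a point): Midway between the two black sleeves, where the tongs are gripped across (along their y): 90 mm ahead of the head's axis, 14 mm above the underside. Sleeves are 42 mm long, 28 mm tall, upright outside. The tongs balance here. Axes as the tongs'.
- tongs_jaws (a point): Midway between the two jaws, 100 mm ahead of the grip point and 12 mm above the underside. The jaws are upright, slightly cupped plates 24 mm tall (from the underside up) and 35 mm long, 4 mm thick. Axes as the tongs'.
- bun: Round bread bun with a cross cut in its domed top, rigid, 50 mm in diameter, 41 mm tall, 45 g, on the bread board; its side is upright between 11 and 23 mm above its underside. Origin: centre of its underside, z up.
- bun_center (a point): Centre of the bun, 18 mm above its underside.
- finger_roll: Long bread roll with three slanting cuts, 92 mm long, 40 mm wide and tall, lying on the same board 130 to 140 mm from the bun (the two may have changed places). Origin: centre of its underside, x along its length. It stays where it is.
- board: Wooden bread board, 160 x 260 mm, 14 mm thick, fixed to the worktop; origin at the centre of its underside, y along its long side, z up.
- salt_shaker: Salt shaker, 44 mm across, 90 mm tall, loose, at the back; a bystander. Origin: centre of its underside.
- jar_jam: Jam jar, 68 mm across, 84 mm tall, loose, at the back right; a bystander. Origin: centre of its underside.
Mind the look-alikes: they are no part of the job. Leave any red look-alike of the bun alone.

How it is judged:
By the outcome, as a careful person would: the job done as asked, in the order asked, and still so for the second after the job is handed in, while the arm keeps its last pose, push and grip.
It also fails if it takes over 43 s, if anything falls off the work surface, if the arm or the gripper's body presses on something with over 40 N, if the wrist force passes 120 N, or if a joint passes its speed limit or range.

## Robot

A 6-joint arm with a two-finger parallel gripper is mounted at the origin on a cart in front of the work surface, level with it; the furniture and walls round the work are solid. World frame = base frame: x ahead of the robot, y to its left, z up, the work surface at z = 0. Lengths are in mm, angles in rad, forces in N, time in s.
With the tool pointing down it reaches from about 275 to 750 mm from the base axis. Payload 10.2 kg.
Tool frame: the origin (TCP) lies between the finger pads; the fingertips stand 19 mm ahead of it and the grasp point (between the pads) is the TCP; z points along the fingers, y is the line along which they close (so a half turn about z gives the same grasp; the last joint's range is limited). The gripper opens to 85 mm and grips with 20 to 120 N. Pads are 22 mm wide; open, the fingers measure 114 mm over their backs; the gripper's body (76 mm by 85 mm) begins 54 mm behind the grasp point. The pads swing forward as they close: fully open they stand 13 mm farther back than shut.
Start: joints at [1.103, 0.313, 1.498, -0, 1.331, -0.223], TCP at [127.253, 509.351, 250.294] pointing down, gripper open.
Joint ranges: [-2.94, 2.94], [-0.97, 2.17], [0.19, 2.56], [-1.23, 4.37], [0.02, 3.11], [-2.88, 2.88]. Speed limits (rad/s): [2.39, 2.39, 3.01, 3.14, 3.14, 3.14].

## Interface

Orientations are given as a unit quaternion [w, x, y, z].
In Python, from rig import sense, capture, finish_job gives the robot as it stands. The module is installed in compiled form; this text tells all that it offers.
- The arm moves only by the tool move_arm, never from a script. Its argument "moves" is a list of rows, each an object with "turn": the turn, a rotation vector about the tool's x, y, z in rad, a list of three; "translation": the shift along the tool's x, y, z in mm, a list of three; "hand": the opening, from 0 (shut) to 1 (fully open). In form: [{"turn": [wx, wy, wz], "translation": [x, y, z], "hand": hand}, ...]. A call has 1 to 10 rows; each row shifts and turns the commanded pose from where the row before left it, along the tool's axes as they then stand; what a row does not reach is not made up. A row lasts 1/12 s, in which the tool goes at most 41.7 mm and 7.16 degrees, less where a joint would pass 70% of its speed; a pose out of reach is approached as far as the arm can. A call with a gripper value outside its range is refused whole. The fingers move at their own pace and stop on an object; "grip_force" is the grip in N (left out, the last holds). Time passes only in rows, so rows that do not move let the fingers close. It gives the time, the measured TCP pose, the force, the opening and the grip force at its end, in the units of the state.
- sense(): the state, without advancing time (a new reading comes with each control period).
- capture(name): name is "scene" or "top" or "wrist"; returns a dict with "image" (384x512x3 uint8, blue, green, red), "z_map" (384x512 float32, mm along the optical axis (not along the pixel's ray), 0 where there is no reading), "vertical_fov" (degrees; the focal length in pixels is half the picture's height over the tangent of half this angle, whatever the lens; pixels are square), "cx", "cy" (the principal point, pixels), "R" (3x3) and "t" (3): a world point X has camera coordinates R X + t; the wrist camera has in their place "T_tool_cam" (4x4, takes a point from camera to tool coordinates, whose origin is the TCP and whose axes are the flange's). Camera axes: x right, y down, z forward; pixel columns grow to the right and rows downward; lengths in mm; the calibration is good to about 2 mm. The wrist camera is an equidistant fisheye: a pixel r from the principal point sees the ray r / f radians off the axis. A picture is of the moment at which its call begins: read the wrist's pose just before it.
- finish_job(): hands the job in; it is judged then, once.
The state is a dict: "time_s": time; "joints": joint angles; "dq": joint speeds; "tau": joint torques, N m; "eef_pos": TCP position; "ee_rot": TCP orientation; "force": force on the tool from outside, world axes, zero at the start; "wrist_torque": the same for the moment, N m; "grip_width": opening from 0.0 (shut) to 1.0 (fully open); "grip_force": force on a finger pad.
Only numpy, scipy, OpenCV 4.12 (cv2) and the standard library are available. Lean on these libraries where they do the work, as an engineer would, in place of code of your own. Each camera call takes 0.05 s, during which the arm holds its last target. There are 200 camera calls.

## Working session

There is one attempt and no reset: what is moved stays moved. The work goes in short steps, Python scripts to look and compute and a tool call to move; the robot and the scene stay as the last step left them, time stands still between calls to the robot, and variables do not carry over. Pictures are saved under pics/ and viewed, at most 10 in all, crops included, and the job is handed in when it is done.

Besides the shell and the picture viewer there is one more tool, called after "Request:" by a JSON object that holds its "method" and its "body". move_arm: Moves the arm, as the interface text tells. Its arguments: {"type":"object","properties":{"moves":{"type":"array","items":{"type":"object","properties":{"turn":{"type":"array","items":{"type":"number"}},"translation":{"type":"array","items":{"type":"number"}},"hand":{"type":"number"}}}},"grip_force":{"type":"number"}},"required":["moves"]}

```bash
mkdir -p pics; cat > h.py <<'E'
import numpy as np, cv2
from rig import sense, capture, finish_job
def cloud(c):
    h,w=c['z_map'].shape; f=h/2/np.tan(np.radians(c['vertical_fov'])/2)
    v,u=np.mgrid[:h,:w]; z=c['z_map'].astype(float)
    P=np.stack([(u-c['cx'])/f*z,(v-c['cy'])/f*z,z],-1)
    W=(P-np.array(c['t']))@np.array(c['R'])
    W[z==0]=np.nan
    return W
E
python3 - <<'E'
from h import *
s=sense(); print(s)
for n in('top','scene'):
    c=capture(n); np.save(n+'.npy',cloud(c)); cv2.imwrite(f'pics/{n}0.png',c['image'])
    print(n,c['R'],c['t'],c['vertical_fov'])
E
```

```text
{'time_s': 0.0, 'joints': array([ 1.10262354e+00,  3.13442734e-01,  1.49844694e+00,  1.11871897e-05,
        1.33102317e+00, -2.23384639e-01]), 'dq': array([-0.00101035,  0.00112259, -0.00022999,  0.00013404, -0.00080679,
        0.00070175]), 'tau': array([-8.09455832e-04, -4.12276018e+01, -2.59744513e+01, -2.00084651e-04,
        4.12344365e-03, -2.94915060e-05]), 'eef_pos': array([127.12376355, 509.12756102, 249.73507582]), 'ee_rot': array([-2.28837180e-04,  1.22090014e-01,  9.92518812e-01, -6.19185074e-04]), 'force': array([-0.23071669,  0.12399758,  0.07298354]), 'wrist_torque': array([ 0.01483528, -0.01631625,  0.01949906]), 'grip_force': 0.0, 'grip_width': 1.0043348417951656}
top [[-0.00108718 -0.99968818 -0.02494704]
 [-0.99969791  0.00169907 -0.02451942]
 [ 0.02455416  0.02491284 -0.99938803]] [ 36.77552678 528.05859746 976.43713663] 50.02296164513068
scene [[ 0.60620997 -0.79528618 -0.00541976]
 [-0.59564497 -0.44949601 -0.66570294]
 [ 0.52698819  0.40678401 -0.74619717]] [-310.78501475  362.58002096  633.55359965] 54.126978712563925
```

View pics/top0.png

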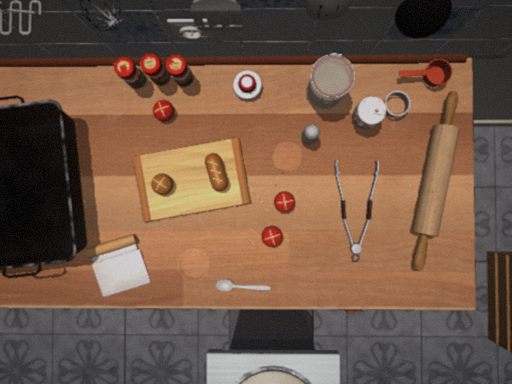

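View pics/scene0.png

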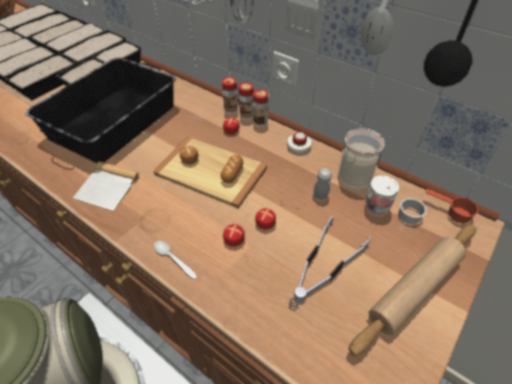

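Candidates in the top view:
- Brown bun with a cross at (161,184) on the board. This is my choice: brown, round and on the board.
- Finger roll at (217,172).
- Red look-alikes at (163,110), (285,202) and (272,237).
- Iced cake at (247,84).

The tongs' head is at (356,248), with the jaws up at (337,163) and (376,163).

```bash
python3 - <<'E'
from h import *
W=np.load('top.npy'); im=cv2.imread('pics/top0.png')
a=cv2.resize(im[130:225,130:255],None,fx=3,fy=3,interpolation=3); b=cv2.resize(im[150:265,322:392],None,fx=4,fy=4,interpolation=3)
H=max(a.shape[0],b.shape[0]); o=np.zeros((H,a.shape[1]+b.shape[1],3),np.uint8); o[:a.shape[0],:a.shape[1]]=a;o[:b.shape[0],a.shape[1]:]=b
cv2.imwrite('pics/crop.png',o)
for n in('top','scene'):
    W=np.load(n+'.npy').reshape(-1,3)
    def box(x0,x1,y0,y1,z0,z1): return W[(W[:,0]>x0)&(W[:,0]<x1)&(W[:,1]>y0)&(W[:,1]<y1)&(W[:,2]>z0)&(W[:,2]<z1)]
    B=box(450,650,50,350,24,70)
    bun=B[B[:,1]>215]; roll=B[B[:,1]<=200]
    for nm,p in(('bun',bun),('roll',roll)): print(n,nm,len(p),p.mean(0),np.percentile(p,[1,50,99],axis=0).round(1).tolist())
    print('board z',np.nanmedian(box(500,580,180,205,-20,22)[:,2]),'table z',np.nanmedian(box(380,440,-100,0,-20,20)[:,2]))
    T=box(340,640,-290,-130,6,45); print('tongs',len(T))
    Ts=T[T[:,0].argsort()]
    for x in range(350,620,20):
        q=T[abs(T[:,0]-x)<10]
        if len(q): print(x,len(q),q[:,1].min().round(),q[:,1].max().round(),np.median(q[:,1]).round(),q[:,2].max().round(1))
E
```

```text
top bun 375 [552.87619644 253.37559283  48.99825727] [[529.6, 233.5, 27.0], [552.2, 253.0, 50.4], [576.0, 277.6, 58.3]]
top roll 608 [580.35514779 128.83029144  49.8611132 ] [[538.3, 105.2, 36.4], [581.0, 128.8, 51.0], [623.4, 153.8, 57.4]]
board z 14.849744437126354 table z 0.9576391074935411
tongs 731
350 1 -258.0 -258.0 -258.0 7.0
370 19 -203.0 -187.0 -193.0 18.1
390 49 -206.0 -184.0 -194.0 26.6
410 88 -245.0 -183.0 -194.0 28.8
430 50 -288.0 -176.0 -205.0 24.3
450 57 -262.0 -170.0 -213.0 25.6
470 62 -228.0 -164.0 -220.0 30.9
490 74 -229.0 -163.0 -223.0 32.9
510 77 -231.0 -163.0 -224.0 34.0
530 50 -236.0 -158.0 -229.0 25.7
550 55 -286.0 -154.0 -234.0 23.9
570 58 -248.0 -149.0 -239.0 26.7
590 59 -250.0 -148.0 -243.0 27.2
610 29 -248.0 -148.0 -244.0 26.6
scene bun 272 [545.20296516 251.89107448  44.24038892] [[527.5, 234.9, 26.1], [544.4, 250.0, 46.2], [570.6, 276.8, 56.7]]
scene roll 426 [570.56517291 125.14663638  46.54965288] [[536.2, 106.8, 26.7], [568.9, 124.1, 48.9], [617.4, 151.6, 55.9]]
board z 14.327695909781529 table z 0.21792348376994963
tongs 800
370 27 -202.0 -184.0 -192.0 16.9
390 104 -204.0 -181.0 -194.0 26.5
410 95 -206.0 -180.0 -195.0 27.1
430 60 -213.0 -174.0 -207.0 24.0
450 60 -221.0 -167.0 -215.0 23.4
470 78 -226.0 -162.0 -220.0 30.6
490 86 -228.0 -161.0 -221.0 31.0
510 65 -230.0 -160.0 -224.0 30.1
530 49 -234.0 -157.0 -229.0 22.7
550 49 -240.0 -151.0 -235.0 22.4
570 62 -245.0 -147.0 -239.0 25.1
590 42 -247.0 -145.0 -243.0 27.1
610 23 -246.0 -146.0 -150.0 25.5
```

View pics/crop.png

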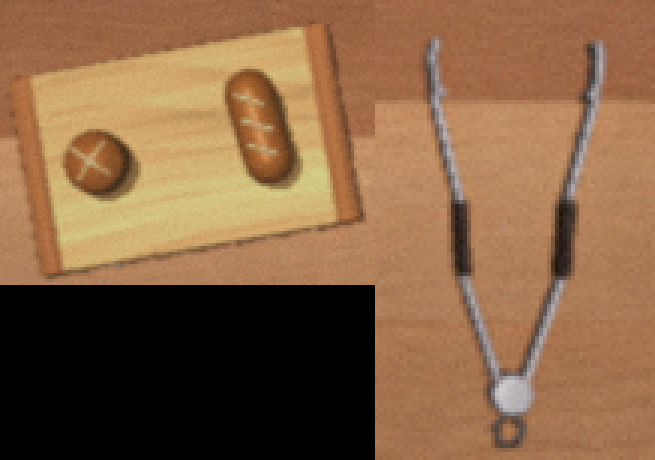

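The crop confirms the choice: the brown bun with the cross is at the left of the board, at about (552, 255, 14) in the world frame. The tongs lie almost along +x, with the sleeves around (490, -196) and the two sleeve outsides about 66 mm apart, as described.

Request:
{"method": "move_arm", "body": {"moves": [{"turn": [0, 0, -0.1125], "translation": [0, 0, 0], "hand": 1}, {"turn": [0, 0, -0.1125], "translation": [0, 0, 0], "hand": 1}, {"turn": [0, 0, 0], "translation": [-16, -30, 0], "hand": 1}, {"turn": [0, 0, 0], "translation": [-16, -30, 0], "hand": 1}, {"turn": [0, 0, 0], "translation": [-16, -30, 0], "hand": 1}, {"turn": [0, 0, 0], "translation": [-16, -30, 0], "hand": 1}, {"turn": [0, 0, 0], "translation": [-16, -30, 0], "hand": 1}, {"turn": [0, 0, 0], "translation": [-16, -30, 0], "hand": 1}, {"turn": [0, 0, 0], "translation": [-16, -30, 0], "hand": 1}, {"turn": [0, 0, 0], "translation": [-16, -30, 0], "hand": 1}], "grip_force": 20}}

```text
time_s: 0.93
eef_pos: [250.6, 265.4, 250.2]
ee_rot: [-0.0, 0.01, 1.0, -0.0]
force: [1.2, 0.2, -0.7]
grip_width: 0.993
grip_force: 0.0
```

```bash
python3 - <<'E'
from h import *
im=cv2.imread('pics/top0.png').astype(int).sum(2)
for n in('top','scene'):
    W=np.load(n+'.npy')
    g=cv2.imread(f'pics/{n}0.png').astype(int).max(2)
    m=(W[...,0]>455)&(W[...,0]<530)&(W[...,1]>-245)&(W[...,1]<-150)&(g<75)&(W[...,2]>8)
    P=W[m]
    for s in(-1,1):
        q=P[(P[:,1]+195)*s>0]; print(n,len(q),np.percentile(q,[2,50,98],axis=0).round(1).tolist())
    T=W[(W[...,0]>350)&(W[...,0]<640)&(abs(W[...,1]+196)<60)&(W[...,2]>8)]
    print('xrange',T[:,0].min(),T[:,0].max())
print(sense()['eef_pos'])
E
```

```text
top 64 [[472.9, -228.1, 9.5], [491.5, -224.3, 25.4], [512.6, -222.2, 30.8]]
top 51 [[473.0, -166.7, 10.7], [491.6, -164.3, 25.7], [512.5, -162.9, 31.6]]
xrange 371.36355242311674 610.8416395244737
scene 51 [[470.9, -228.6, 8.7], [491.0, -226.4, 21.0], [512.8, -223.9, 29.0]]
scene 44 [[473.1, -167.7, 9.2], [491.3, -166.5, 22.3], [511.5, -165.2, 28.3]]
xrange 369.88897876109843 610.1215659247717
[250.60965179 265.36016401 250.16174552]
```

Request:
{"method": "move_arm", "body": {"moves": [{"turn": [0, 0, 0], "translation": [-17, -31, 0], "hand": 1}, {"turn": [0, 0, 0], "translation": [-17, -31, 0], "hand": 1}, {"turn": [0, 0, 0], "translation": [-17, -31, 0], "hand": 1}, {"turn": [0, 0, 0], "translation": [-17, -31, 0], "hand": 1}, {"turn": [0, 0, 0], "translation": [-17, -31, 0], "hand": 1}, {"turn": [0, 0, 0], "translation": [-17, -31, 0], "hand": 1}, {"turn": [0, 0, 0], "translation": [-17, -31, 0], "hand": 1}, {"turn": [0, 0, 0], "translation": [-17, -31, 0], "hand": 1}, {"turn": [0, 0, 0], "translation": [-17, -31, 0], "hand": 1}, {"turn": [0, 0, 0], "translation": [-17, -31, 0], "hand": 1}]}}

```text
time_s: 1.77
eef_pos: [414.6, -48.3, 250.1]
ee_rot: [-0.0, 0.01, 1.0, 0.0]
force: [0.5, 0.5, 0.1]
grip_width: 1.001
grip_force: 0.0
```

Request:
{"method": "move_arm", "body": {"moves": [{"turn": [0, 0, 0], "translation": [-17, -31, 0], "hand": 1}, {"turn": [0, 0, 0], "translation": [-17, -31, 0], "hand": 1}, {"turn": [0, 0, 0], "translation": [-17, -31, 20], "hand": 1}, {"turn": [0, 0, 0], "translation": [-17, -31, 20], "hand": 1}, {"turn": [0, 0, 0], "translation": [0, 0, 30], "hand": 1}, {"turn": [0, 0, 0], "translation": [0, 0, 30], "hand": 1}, {"turn": [0, 0, 0], "translation": [0, 0, 20], "hand": 1}, {"turn": [0, 0, 0], "translation": [0, 0, 10], "hand": 1}, {"turn": [0, 0, 0], "translation": [0, 0, 0], "hand": 1}, {"turn": [0, 0, 0], "translation": [0, 0, 0], "hand": 1}]}}

```text
time_s: 2.6
eef_pos: [480.1, -171.9, 120.9]
ee_rot: [0.0, 0.01, 1.0, -0.0]
force: [0.4, -0.7, 0.1]
grip_width: 1.0
grip_force: 0.0
```

```bash
python3 - <<'E'
from h import *
s=sense(); c=capture('wrist'); cv2.imwrite('pics/w1.png',c['image'])
print(s['eef_pos'],s['ee_rot'],s['joints']); print(c['T_tool_cam'],c['vertical_fov'],c['cx'],c['cy'])
E
```

```text
[ 480.1317579  -171.86110547  120.93928177] [ 2.08039514e-04  9.79358427e-03  9.99952008e-01 -1.53288118e-04] [-5.73798482e-01  4.23440251e-01  1.70738127e+00 -4.32939734e-05
  1.01025560e+00 -2.12498432e+00]
[[ 7.08807050e-04 -9.53199925e-01 -3.02339875e-01  7.72946385e+01]
 [ 9.99999747e-01  6.56350977e-04  2.75098244e-04 -6.68289370e-01]
 [-6.37825533e-05 -3.02339993e-01  9.53200149e-01 -1.23523788e+02]
 [ 0.00000000e+00  0.00000000e+00  0.00000000e+00  1.00000000e+00]] 65.70646984690485 253.46300315666272 194.59201159882448
```

View pics/w1.png

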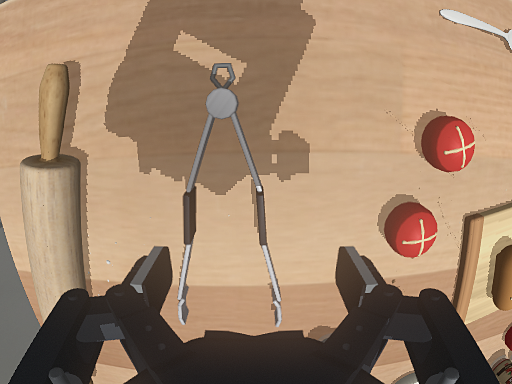

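The wrist view shows the tongs from behind, with the head at (222,103) and the sleeves around (190,215) and (262,215). I'll locate them in tool coordinates.

```bash
cat >> h.py <<'E'
from scipy.spatial.transform import Rotation as Rt
def wcloud():
    s=sense(); c=capture('wrist'); z=c['z_map'].astype(float); h,w=z.shape
    f=h/2/np.tan(np.radians(c['vertical_fov'])/2)
    v,u=np.mgrid[:h,:w]; dx=u-c['cx']; dy=v-c['cy']; r=np.hypot(dx,dy)+1e-9; th=r/f
    P=np.stack([np.tan(th)*dx/r*z,np.tan(th)*dy/r*z,z],-1)
    T=np.array(c['T_tool_cam']); P=P@T[:3,:3].T+T[:3,3]
    q=s['ee_rot']; R=Rt.from_quat([q[1],q[2],q[3],q[0]])
    W=(R.apply(P.reshape(-1,3))+s['eef_pos']).reshape(P.shape); W[z==0]=np.nan
    return s,c,P,W
E
python3 - <<'E'
from h import *
s,c,P,W=wcloud(); g=c['image'].astype(int).max(2)
v,u=np.mgrid[:384,:512]
print('table',np.nanmedian(W[60:90,300:400,2]),'head',np.nanmedian(W[98:108,217:227],axis=(0,1)))
m=(W[...,2]>17)&(u>150)&(u<300)&(v<330)&(W[...,2]<40)&(W[...,0]<640)
Q=W[m]
for x in range(380,620,15):
    q=Q[abs(Q[:,0]-x)<4]
    if len(q): print(x,len(q),np.percentile(q[:,1],[1,99]).round(1),q[:,2].max().round(1))
d=W[m&(g<80)]
for t in(-1,1):
    q=d[((d[:,1]+195)*t>0)&(d[:,2]>22)];print(len(q),np.percentile(q,[1,50,99],axis=0).round(1).tolist())
E
```

```text
table -0.11173002389556075 head [ 402.01794123 -194.70881739   23.96648293]
395 263 [-205.4 -184.5] 25.9
410 261 [-205.8 -184.9] 25.6
425 120 [-211.7 -179.7] 22.4
440 125 [-216.7 -174.7] 22.5
455 115 [-222.4 -169.7] 22.3
470 175 [-227.9 -165.1] 29.2
485 167 [-229.3 -164.6] 29.4
500 143 [-230.  -163.4] 29.4
515 65 [-230.9 -163. ] 29.3
530 81 [-234.9 -159.4] 23.0
545 70 [-239.2 -156.6] 22.7
560 64 [-243.8 -152.8] 22.4
575 117 [-246.6 -148.8] 25.2
590 52 [-248.2 -149.5] 25.2
605 66 [-248.6 -148.8] 25.4
109 [[470.3, -230.0, 22.5], [480.0, -223.7, 26.3], [512.5, -222.0, 29.0]]
49 [[399.0, -183.7, 22.3], [473.4, -168.7, 27.3], [511.8, -164.6, 29.0]]
```

Request:
{"method": "move_arm", "body": {"moves": [{"turn": [0, 0, 0], "translation": [-6.2, -12.2, 10], "hand": 1}, {"turn": [0, 0, 0], "translation": [-6.2, -12.2, 10], "hand": 1}, {"turn": [0, 0, 0], "translation": [0, 0, 20], "hand": 1}, {"turn": [0, 0, 0], "translation": [0, 0, 10], "hand": 1}, {"turn": [0, 0, 0], "translation": [0, 0, 0], "hand": 1}, {"turn": [0, 0, 0], "translation": [0, 0, 0], "hand": 1}]}}

```text
time_s: 3.2
eef_pos: [491.9, -196.3, 71.0]
ee_rot: [0.0, 0.01, 1.0, -0.0]
force: [0.5, -0.3, 0.2]
grip_width: 1.001
grip_force: 0.0
```

```bash
python3 - <<'E'
from h import *
s,c,P,W=wcloud()
print(s['eef_pos'],s['ee_rot'],s['grip_width'])
m=(P[...,2]<35)&(abs(P[...,0])<25)&(abs(P[...,1])<65)
for t in(-1,1):
    q=P[m&(P[...,1]*t>0)]; print(len(q),q.min(0),q.max(0),np.percentile(q[:,2],[90,98]))
    for z in range(-40,36,5):
        a=q[abs(q[:,2]-z)<2.5]
        if len(a): print(z,len(a),a.min(0).round(1),a.max(0).round(1))
cv2.imwrite('pics/w2.png',c['image'])
E
```

```text
[ 491.87823366 -196.25590394   70.96157117] [ 1.03389954e-04  9.78494938e-03  9.99952119e-01 -5.49097025e-05] 1.000613820073373
14858 [-13.32348493 -64.9970923  -90.71152759] [21.60638525 -0.14109032  6.42703229] [-24.95433958  -3.7649021 ]
-40 435 [  5.8 -65.  -42.5] [ 14.4 -40.5 -37.5]
-35 138 [  3.6 -64.7 -37.5] [ 13.8 -42.9 -32.5]
-30 318 [ -2.4 -50.1 -32.5] [ 11.8 -42.6 -27.5]
-25 299 [-10.8 -57.1 -27.5] [ 11.9 -42.7 -22.5]
-20 313 [-10.5 -56.9 -22.5] [ 12.2 -42.6 -17.5]
-15 280 [-11.  -57.1 -17.5] [ 11.6 -42.6 -12.5]
-10 256 [-10.8 -56.9 -12.5] [ 11.8 -42.7  -7.5]
-5 233 [-11.  -56.6  -7.5] [ 11.8 -42.7  -2.5]
0 183 [-11.3 -55.4  -2.5] [ 11.6 -42.7   2.5]
5 63 [-10.1 -43.9   2.5] [  9.3 -42.8   6.4]
15069 [-1.43057261e+01  3.50040628e-02 -9.10508832e+01] [21.41519385 64.99697467  6.37641745] [-25.17643832  -3.92901272]
-40 444 [  6.1  39.2 -42.5] [ 14.5  64.9 -37.5]
-35 138 [  3.7  41.5 -37.5] [ 13.7  63.5 -32.5]
-30 323 [ -1.5  41.5 -32.5] [ 12.   48.8 -27.6]
-25 308 [-10.6  41.4 -27.5] [ 11.8  56.  -22.5]
-20 299 [-11.5  41.6 -22.5] [ 11.9  56.  -17.5]
-15 300 [-11.2  41.6 -17.5] [ 12.   56.3 -12.5]
-10 253 [-10.7  41.4 -12.5] [12.  55.6 -7.5]
-5 233 [-11.1  41.6  -7.5] [11.9 55.8 -2.5]
0 176 [-11.4  41.5  -2.4] [11.6 54.2  2.5]
5 63 [-9.6 41.4  2.6] [ 8.8 42.8  6.4]
```

View pics/w2.png

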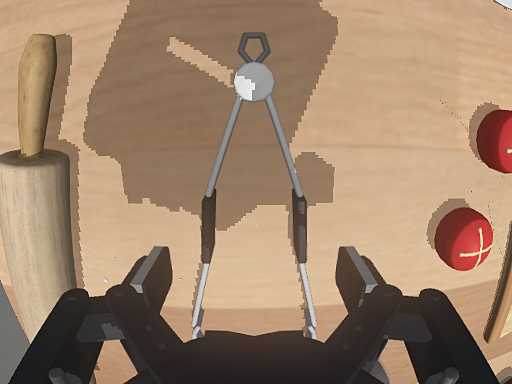

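The open fingertips reach only +6 mm past the TCP, and the tongs are centred between the fingers. Next I descend to TCP z of about 17, then press the sleeves to about 59 mm.

Request:
{"method": "move_arm", "body": {"moves": [{"turn": [0, 0, 0], "translation": [0, 0, 15], "hand": 1}, {"turn": [0, 0, 0], "translation": [0, 0, 15], "hand": 1}, {"turn": [0, 0, 0], "translation": [0, 0, 12], "hand": 1}, {"turn": [0, 0, 0], "translation": [0, 0, 8], "hand": 1}, {"turn": [0, 0, 0], "translation": [0, 0, 4], "hand": 1}, {"turn": [0, 0, 0], "translation": [0, 0, 0], "hand": 0.85}, {"turn": [0, 0, 0], "translation": [0, 0, 0], "hand": 0.78}, {"turn": [0, 0, 0], "translation": [0, 0, 0], "hand": 0.74}, {"turn": [0, 0, 0], "translation": [0, 0, 0], "hand": 0.71}, {"turn": [0, 0, 0], "translation": [0, 0, 0], "hand": 0.69}], "grip_force": 20}}

```text
time_s: 4.08
eef_pos: [493.2, -197.2, 18.6]
ee_rot: [0.002, 0.01, 1.0, -0.001]
force: [-0.1, 1.5, 12.1]
grip_width: 0.691
grip_force: 11.1
```

Request:
{"method": "move_arm", "body": {"moves": [{"turn": [0, 0, 0], "translation": [0, 0, 0], "hand": 0.69}, {"turn": [0, 0, 0], "translation": [0, 0, 0], "hand": 0.69}, {"turn": [0, 0, 0], "translation": [0, 0, 0], "hand": 0.69}, {"turn": [0, 0, 0], "translation": [0, 0, 0], "hand": 0.69}]}}

```text
time_s: 4.42
eef_pos: [493.2, -197.2, 18.6]
ee_rot: [0.002, 0.01, 1.0, -0.001]
force: [0.1, 1.3, 11.0]
grip_width: 0.696
grip_force: 11.2
```

The sleeves are pressed to about 59 mm at 11 N, so I lift.

Request:
{"method": "move_arm", "body": {"moves": [{"turn": [0, 0, 0], "translation": [0, 0, -3], "hand": 0.69}, {"turn": [0, 0, 0], "translation": [0, 0, -6], "hand": 0.69}, {"turn": [0, 0, 0], "translation": [0, 0, -10], "hand": 0.69}, {"turn": [0, 0, 0], "translation": [0, 0, -15], "hand": 0.69}, {"turn": [0, 0, 0], "translation": [0, 0, -20], "hand": 0.69}, {"turn": [0, 0, 0], "translation": [0, 0, -25], "hand": 0.69}, {"turn": [0, 0, 0], "translation": [0, 0, -25], "hand": 0.69}, {"turn": [0, 0, 0], "translation": [0, 0, -20], "hand": 0.69}, {"turn": [0, 0, 0], "translation": [0, 0, -6], "hand": 0.69}, {"turn": [0, 0, 0], "translation": [0, 0, 0], "hand": 0.69}]}}

```text
time_s: 5.25
eef_pos: [492.2, -196.7, 148.0]
ee_rot: [0.001, 0.01, 1.0, -0.001]
force: [-0.8, -0.8, -0.9]
grip_width: 0.694
grip_force: 7.3
```

```bash
cat > m.py <<'E'
from h import *
import sys
s,c,P,W=wcloud()
print(s['eef_pos'],s['ee_rot'],s['grip_width'],s['grip_force'],s['force'],s['joints'])
v,u=np.mgrid[:384,:512]
m=(abs(P[...,1])<48)&(P[...,2]>-20)&(P[...,2]<45)&(P[...,0]>-120)&(P[...,0]<130)
Q=P[m]
for x in range(115,-120,-15):
    q=Q[abs(Q[:,0]-x)<4]
    if len(q): print(x,len(q),np.percentile(q[:,1],[1,50,99]).round(1),'top z',np.percentile(q[:,2],[2,50]).round(1))
cv2.imwrite(sys.argv[1],c['image'])
E
python3 m.py pics/w3.png
```

```text
[ 492.23603004 -196.71646296  148.03949998] [ 1.40433443e-03  9.88056439e-03  9.99949745e-01 -9.53824502e-04] 0.6943822520417654 7.328100800514221 [-0.78420342 -0.78775512 -0.89700563] [-6.01383498e-01  4.24937069e-01  1.62191337e+00 -1.96191785e-05
  1.09134700e+00 -2.15240933e+00]
115 330 [-9.1  4.3  9.4] top z [3.9 5.6]
100 632 [-9.8 -0.1  9.7] top z [-6.2 -4.7]
85 1037 [-10.5  -0.1  10.2] top z [-6.3 -4.7]
70 460 [-14.2   8.5  13.9] top z [-3.  -1.6]
55 419 [-19.2 -13.3  18.1] top z [-3.  -1.6]
40 384 [-23.2 -18.   22.6] top z [-3.1 -1.6]
25 530 [-28.6 -22.7  27.6] top z [-8.9 -2.1]
10 2079 [-43.3 -23.3  42.1] top z [-19.3  -8.6]
-5 728 [-30.4  22.7  29.1] top z [-19.   -8.9]
-20 341 [-30.3  23.1  29. ] top z [-9.9 -8.5]
-35 160 [-32.3  -0.5  31.2] top z [-3.2 -1.9]
-50 10 [-32.2  -1.   30.1] top z [1.5 8.1]
```

View pics/w3.png

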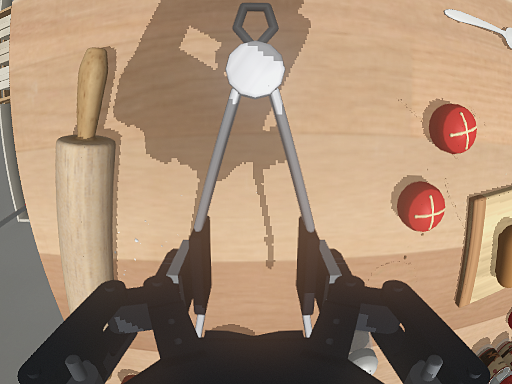

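The tongs are held level and well seated, with the underside about 19.5 mm below the TCP. Now I carry them over to the bun.

Request:
{"method": "move_arm", "body": {"moves": [{"turn": [0, 0, 0], "translation": [3, 10, 0], "hand": 0.69}, {"turn": [0, 0, 0], "translation": [3, 20, 0], "hand": 0.69}, {"turn": [0, 0, 0], "translation": [3, 30, 0], "hand": 0.69}, {"turn": [0, 0, 0], "translation": [3, 30, 0], "hand": 0.69}, {"turn": [0, 0, 0], "translation": [3, 30, 0], "hand": 0.69}, {"turn": [0, 0, 0], "translation": [3, 30, 0], "hand": 0.69}, {"turn": [0, 0, 0], "translation": [3, 30, 0], "hand": 0.69}, {"turn": [0, 0, 0], "translation": [3, 30, 0], "hand": 0.69}, {"turn": [0, 0, 0], "translation": [3, 30, 0], "hand": 0.69}, {"turn": [0, 0, 0], "translation": [3, 30, 0], "hand": 0.69}]}}

```text
time_s: 6.13
eef_pos: [465.6, 76.1, 145.0]
ee_rot: [-0.001, 0.01, 1.0, 0.0]
force: [1.2, -0.5, -0.9]
grip_width: 0.695
grip_force: 7.3
```

Request:
{"method": "move_arm", "body": {"moves": [{"turn": [0, 0, 0], "translation": [3, 30, 0], "hand": 0.69}, {"turn": [0, 0, 0], "translation": [3, 30, 0], "hand": 0.69}, {"turn": [0, 0, 0], "translation": [3, 30, 0], "hand": 0.69}, {"turn": [0, 0, 0], "translation": [3, 30, 0], "hand": 0.69}, {"turn": [0, 0, 0], "translation": [3, 30, 0], "hand": 0.69}, {"turn": [0, 0, 0], "translation": [3, 20, 0], "hand": 0.69}, {"turn": [0, 0, 0], "translation": [1, 13, 0], "hand": 0.69}, {"turn": [0, 0, 0], "translation": [0, 0, 0], "hand": 0.69}, {"turn": [0, 0, 0], "translation": [0, 0, 0], "hand": 0.69}]}}

```text
time_s: 6.88
eef_pos: [450.6, 257.7, 145.0]
ee_rot: [-0.001, 0.009, 1.0, -0.0]
force: [0.4, 0.7, -1.1]
grip_width: 0.692
grip_force: 7.3
```

```bash
python3 - <<'E'
from h import *
s=sense(); print(s['eef_pos'],s['ee_rot'],s['grip_width'],s['grip_force'],s['joints'])
ims=[]
for n in('top','scene'):
    c=capture(n); W=cloud(c); ims.append(c['image'])
    m=(W[...,0]>520)&(W[...,0]<590)&(abs(W[...,1]-255)<60)
    B=W[m&(W[...,2]>24)&(W[...,2]<65)&(abs(W[...,1]-255)<35)]; print(n,'bun',len(B),np.percentile(B,[1,50,99],axis=0).round(1).tolist())
    J=W[m&(W[...,2]>120)&(W[...,2]<170)]
    for t in(-1,1):
        q=J[(J[:,1]-255)*t>0]
        if len(q): print(n,'jaw',len(q),np.percentile(q,[1,50,99],axis=0).round(1).tolist())
a=cv2.resize(ims[0][90:240,100:300],None,fx=2,fy=2); b=cv2.resize(ims[1][80:230,100:300],None,fx=2,fy=2)
cv2.imwrite('pics/c4.png',np.hstack([a,b]))
E
python3 m.py pics/w4.png
```

```text
[450.6007614 257.7311995 145.034389 ] [-1.23140020e-03  9.19118219e-03  9.99956903e-01 -4.45227214e-04] 0.6922403923006663 7.331721559166908 [ 2.93651051e-01  4.09769893e-01  1.65417749e+00 -1.30872599e-04
  1.08026156e+00 -1.25870083e+00]
top bun 300 [[529.4, 233.6, 28.0], [553.8, 256.5, 51.6], [576.6, 278.2, 58.3]]
top jaw 101 [[520.2, 210.9, 129.6], [542.9, 213.6, 147.5], [567.3, 219.6, 153.5]]
top jaw 123 [[520.3, 289.1, 128.3], [545.9, 292.6, 146.1], [568.5, 296.9, 153.5]]
scene bun 271 [[528.8, 235.5, 25.0], [544.2, 250.7, 45.5], [571.8, 276.8, 57.1]]
scene jaw 128 [[521.2, 212.7, 127.9], [543.3, 215.5, 142.1], [566.5, 221.3, 151.8]]
scene jaw 94 [[535.1, 291.5, 127.7], [553.1, 294.9, 141.8], [568.3, 299.2, 152.5]]
[451.25992379 256.8584177  145.57473599] [-7.45072653e-04  1.01116256e-02  9.99948550e-01 -3.11610588e-04] 0.6940296591217519 7.333269864320755 [ 0.21593862 -0.97130516 -0.64340917] [ 2.91640817e-01  4.08894295e-01  1.65388403e+00 -1.72531458e-04
  1.08042237e+00 -1.25885053e+00]
115 322 [-9.1  3.9  9.3] top z [4.1 5.5]
100 631 [-9.9 -0.1  9.7] top z [-6.2 -4.8]
85 1031 [-10.5  -0.1  10.2] top z [-6.2 -4.7]
70 461 [-14.3   8.5  13.7] top z [-3.  -1.5]
55 418 [-19.  -13.4  18.2] top z [-3.  -1.5]
40 383 [-23.2 -18.   22.4] top z [-3.1 -1.7]
25 530 [-28.7 -22.9  27.7] top z [-8.9 -2.1]
10 2070 [-43.3 -23.3  42.1] top z [-19.   -8.6]
-5 736 [-30.4  -0.6  29.2] top z [-19.2  -8.9]
-20 342 [-30.2  23.1  29. ] top z [-10.   -8.6]
-35 163 [-32.6  26.4  31.2] top z [-3.2 -1.9]
-50 12 [-31.9  29.4  30.8] top z [2.9 9.1]
```

View pics/c4.png

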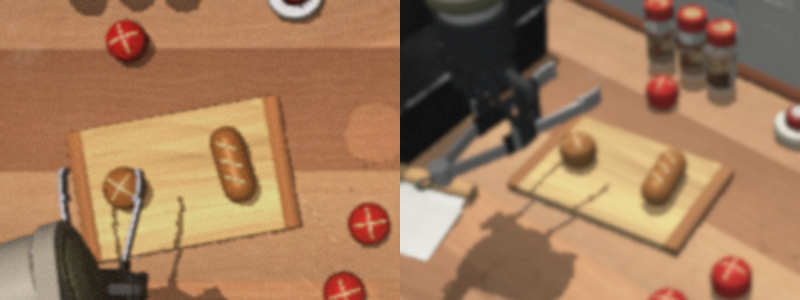

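The jaws straddle the bun, which is at (122,187) in the crop: jaw midpoint about (551, 255), bun about (553, 256). I descend 106 mm with a 2 mm forward trim.

Request:
{"method": "move_arm", "body": {"moves": [{"turn": [0, 0, 0], "translation": [-1, 0, 8], "hand": 0.69}, {"turn": [0, 0, 0], "translation": [-1, 0, 16], "hand": 0.69}, {"turn": [0, 0, 0], "translation": [0, 0, 20], "hand": 0.69}, {"turn": [0, 0, 0], "translation": [0, 0, 20], "hand": 0.69}, {"turn": [0, 0, 0], "translation": [0, 0, 16], "hand": 0.69}, {"turn": [0, 0, 0], "translation": [0, 0, 12], "hand": 0.69}, {"turn": [0, 0, 0], "translation": [0, 0, 9], "hand": 0.69}, {"turn": [0, 0, 0], "translation": [0, 0, 5], "hand": 0.69}, {"turn": [0, 0, 0], "translation": [0, 0, 0], "hand": 0.69}, {"turn": [0, 0, 0], "translation": [0, 0, 0], "hand": 0.69}]}}

```text
time_s: 7.87
eef_pos: [454.0, 257.3, 40.5]
ee_rot: [0.0, 0.01, 1.0, 0.0]
force: [0.5, 0.1, 0.1]
grip_width: 0.691
grip_force: 7.3
```

```bash
python3 - <<'E'
from h import *
s=sense(); print(s['eef_pos'],s['ee_rot'],s['grip_width'],s['grip_force'],s['force'])
for n in('top','scene'):
    c=capture(n); W=cloud(c)
    m=(W[...,0]>520)&(W[...,0]<590)&(abs(W[...,1]-255)<60)
    B=W[m&(W[...,2]>45)&(W[...,2]<65)&(abs(W[...,1]-255)<35)]; print(n,'bun',len(B),np.percentile(B,[1,50,99],axis=0).round(1).tolist())
    for t in(-1,1):
        q=W[m&(W[...,2]>22)&(W[...,2]<60)&((W[...,1]-255)*t>32)]
        if len(q): print(n,'jaw',len(q),np.percentile(q,[1,50,99],axis=0).round(1).tolist())
E
```

```text
[453.97045304 257.33521012  40.52937476] [1.83848443e-04 1.00291427e-02 9.99949689e-01 4.04250028e-05] 0.6909182758785752 7.333911582827568 [0.51504226 0.12081992 0.07662407]
top bun 294 [[533.4, 236.5, 45.2], [554.0, 255.3, 52.1], [575.2, 279.2, 58.5]]
top jaw 76 [[522.2, 210.7, 24.3], [545.7, 213.6, 42.8], [570.8, 218.8, 48.9]]
top jaw 93 [[522.0, 288.6, 24.1], [546.2, 292.2, 41.1], [572.1, 295.6, 49.7]]
scene bun 150 [[530.3, 238.1, 45.1], [547.9, 254.1, 51.6], [569.6, 277.1, 57.5]]
scene jaw 108 [[520.7, 213.2, 24.9], [545.0, 216.3, 37.4], [568.8, 221.0, 48.1]]
scene jaw 88 [[520.7, 290.4, 25.2], [546.7, 295.0, 39.9], [570.9, 298.5, 48.5]]
```

Request:
{"method": "move_arm", "body": {"moves": [{"turn": [0, 0, 0], "translation": [0, 0, 1], "hand": 0.66}, {"turn": [0, 0, 0], "translation": [0, 0, 0], "hand": 0.63}, {"turn": [0, 0, 0], "translation": [0, 0, 0], "hand": 0.6}, {"turn": [0, 0, 0], "translation": [0, 0, 0], "hand": 0.58}, {"turn": [0, 0, 0], "translation": [0, 0, 0], "hand": 0.56}, {"turn": [0, 0, 0], "translation": [0, 0, 0], "hand": 0.54}, {"turn": [0, 0, 0], "translation": [0, 0, 0], "hand": 0.52}, {"turn": [0, 0, 0], "translation": [0, 0, 0], "hand": 0.5}, {"turn": [0, 0, 0], "translation": [0, 0, 0], "hand": 0.48}, {"turn": [0, 0, 0], "translation": [0, 0, 0], "hand": 0.46}], "grip_force": 26}}

```text
time_s: 8.8
eef_pos: [453.8, 257.5, 39.3]
ee_rot: [0.0, 0.01, 1.0, 0.0]
force: [0.3, 0.3, -0.4]
grip_width: 0.533
grip_force: 27.1
```

Request:
{"method": "move_arm", "body": {"moves": [{"turn": [0, 0, 0], "translation": [0, 0, 0], "hand": 0.45}, {"turn": [0, 0, 0], "translation": [0, 0, 0], "hand": 0.45}, {"turn": [0, 0, 0], "translation": [0, 0, 0], "hand": 0.45}, {"turn": [0, 0, 0], "translation": [0, 0, 0], "hand": 0.45}]}}

```text
time_s: 9.13
eef_pos: [453.7, 257.4, 39.3]
ee_rot: [0.0, 0.01, 1.0, -0.0]
force: [1.0, 0.2, -0.9]
grip_width: 0.529
grip_force: 27.1
```

The tongs stopped at 45 mm with a 27 N grip, so the jaws hold the bun with about 8 N. I lift 120 mm smoothly.

Request:
{"method": "move_arm", "body": {"moves": [{"turn": [0, 0, 0], "translation": [0, 0, -2], "hand": 0.45}, {"turn": [0, 0, 0], "translation": [0, 0, -4], "hand": 0.45}, {"turn": [0, 0, 0], "translation": [0, 0, -7], "hand": 0.45}, {"turn": [0, 0, 0], "translation": [0, 0, -10], "hand": 0.45}, {"turn": [0, 0, 0], "translation": [0, 0, -13], "hand": 0.45}, {"turn": [0, 0, 0], "translation": [0, 0, -15], "hand": 0.45}, {"turn": [0, 0, 0], "translation": [0, 0, -15], "hand": 0.45}, {"turn": [0, 0, 0], "translation": [0, 0, -15], "hand": 0.45}, {"turn": [0, 0, 0], "translation": [0, 0, -13], "hand": 0.45}, {"turn": [0, 0, 0], "translation": [0, 0, -10], "hand": 0.45}]}}

```text
time_s: 9.97
eef_pos: [454.0, 257.5, 145.4]
ee_rot: [0.001, 0.01, 1.0, 0.0]
force: [-0.6, -0.4, -2.1]
grip_width: 0.531
grip_force: 27.0
```

Request:
{"method": "move_arm", "body": {"moves": [{"turn": [0, 0, 0], "translation": [0, 0, -8], "hand": 0.45}, {"turn": [0, 0, 0], "translation": [0, 0, -5], "hand": 0.45}, {"turn": [0, 0, 0], "translation": [0, 0, -3], "hand": 0.45}, {"turn": [0, 0, 0], "translation": [0, 0, -1], "hand": 0.45}, {"turn": [0, 0, 0], "translation": [0, 0, 0], "hand": 0.45}, {"turn": [0, 0, 0], "translation": [0, 0, 0], "hand": 0.45}, {"turn": [0, 0, 0], "translation": [0, 0, 0], "hand": 0.45}, {"turn": [0, 0, 0], "translation": [0, 0, 0], "hand": 0.45}]}}

```text
time_s: 10.63
eef_pos: [453.6, 257.4, 159.9]
ee_rot: [-0.0, 0.01, 1.0, -0.0]
force: [0.2, 0.0, -1.7]
grip_width: 0.533
grip_force: 27.0
```

```bash
python3 - <<'E'
from h import *
s=sense(); print(s['time_s'],s['eef_pos'],s['ee_rot'],s['grip_width'],s['grip_force'],s['force'])
ims=[]
for n in('top','scene'):
    c=capture(n); W=cloud(c); ims.append(c['image'])
    m=(W[...,0]>520)&(W[...,0]<590)&(abs(W[...,1]-255)<60)&(W[...,2]>100)
    B=W[m&(abs(W[...,1]-255)<22)]; print(n,'bun',len(B),np.percentile(B,[1,50,99],axis=0).round(1).tolist())
    J=W[m&(abs(W[...,1]-255)>=24)]; print(n,'jaws',len(J),np.percentile(J,[1,50,99],axis=0).round(1).tolist())
    R=W[(W[...,0]>500)&(W[...,0]<650)&(abs(W[...,1]-129)<50)&(W[...,2]>24)&(W[...,2]<70)]; print('roll',R.mean(0))
a=cv2.resize(ims[0][90:240,100:300],None,fx=2,fy=2); b=cv2.resize(ims[1][80:230,100:300],None,fx=2,fy=2)
cv2.imwrite('pics/c5.png',np.hstack([a,b]))
E
python3 m.py pics/w5.png
```

```text
10.6333 [453.59506228 257.41455733 159.93443913] [-3.43485091e-04  9.92149543e-03  9.99950717e-01 -9.79374624e-05] 0.5329695845420361 27.03563315793872 [ 0.21519284  0.04400951 -1.65758934]
top bun 455 [[529.3, 233.6, 150.2], [551.9, 251.3, 170.9], [576.8, 276.3, 177.8]]
top jaws 170 [[521.4, 224.4, 140.6], [546.3, 227.6, 159.3], [570.6, 283.2, 165.0]]
roll [580.37699395 128.85843639  49.98339933]
scene bun 268 [[527.6, 233.6, 143.0], [540.9, 248.8, 167.9], [569.1, 273.4, 176.5]]
scene jaws 155 [[521.6, 226.4, 139.1], [542.2, 229.4, 153.2], [567.2, 284.7, 163.0]]
roll [570.78800423 125.269135    46.56024895]
[453.66284302 257.42555923 160.07553188] [-1.87406135e-04  9.89281512e-03  9.99951045e-01 -6.22744565e-05] 0.5274088992936604 27.03788537532091 [-0.46420461 -0.13585866 -1.89642737] [ 2.91283225e-01  3.94907667e-01  1.63184452e+00 -8.63801261e-06
  1.11523535e+00 -1.25972335e+00]
115 333 [-9.6  4.8  9.6] top z [6.  7.7]
100 825 [-10.4  -0.1  10.3] top z [-4.  -2.5]
85 909 [-10.1  -0.1   9.6] top z [-3.8 -2.3]
70 404 [-12.6   7.1  12.1] top z [-0.6  0.9]
55 412 [-16.4  -0.3  15.8] top z [-0.6  0.8]
40 378 [-19.9  13.9  19.1] top z [-0.4  0.9]
25 477 [-23.3 -18.6  22.2] top z [-6.2  0.8]
10 2067 [-36.4 -17.4  35.3] top z [-19.5  -6.3]
-5 716 [-23.5  15.7  22.3] top z [-19.3  -6.1]
-20 315 [-22.4  15.1  21. ] top z [-7.1 -5.8]
-35 151 [-23.6  17.7  21.4] top z [-0.1  0.9]
-50 4 [-21.4  -0.8  19.3] top z [ 7.5 10.1]
```

View pics/c5.png

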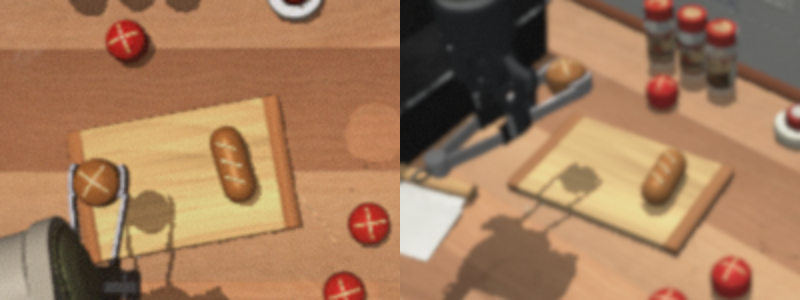

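The bun sits level in the jaws, its top has risen by about 119.5 mm, and the roll hasn't moved. I'm handing it in.

```bash
python3 -c "
from rig import *
print(finish_job())"
```

```text
the job is handed in; nothing more can be done
None
```

I handed the job in at about 11 s of the 43 s allowed, with the bun held still in the tongs about 12 cm above the board at roughly 8 N per jaw (worked out from the 27 N grip); the finger roll had not moved, and I kept the arm away from the salt shaker and jam jar but did not re-measure them.

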